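Turn over the upside-down chip carrier and dock it

TASK

One of the chip carriers lying on the bench is upside down, with its grooved underside showing and its round window facing the bench. Turn it right side up and seat it fully down and level in the empty dock, with its notch over the dock's key post. Leave the other carriers and everything else where they are.

Things in the scene. Friction and masses are not known exactly. Their poses are not given: they have to be found in the camera images.
- carrier_flipped: The upside-down carrier, loose, 0.05-0.1 kg. Grey body 64 (x) x 48 (y) x 20 (z) mm with vertical sides, plus a black round window bezel, 38 dia, 4 high, on top: 24 in all. Origin: centre of the underside; +z leaves through the window (at the start it points down; origin 24 above the bench); +x toward the notched end. Stands alone on either 48 x 20 end.
- carrier_flipped_notch (a point): Its notch: 14 wide, 8 deep, cut through the full height of the 20 mm body in the middle of the +x end. The point is 28 mm from the origin along +x, 10 mm along +z; axes as the carrier's.
- dock_free: The empty dock, aluminium, fixed. Foot plate 98 (x) x 70 (y) x 8 mm; seat 38 wide (y) at 30 mm; end walls to 38 mm and corner ears to 36 mm give the carrier 2 mm play all round; both long sides are open over |x| < 24 for fingers. Origin: centre of its underside, z up, +x toward the key end.
- dock_free_seat (a point): Centre of the dock's seat, 30 mm above the bench; the carrier's origin comes here, its axes parallel to the dock's.
- dock_free_key (a point): Key post at the +x end of the dock, inside the end wall, 8 wide (y), 9 deep (x), top 43 mm above the bench, 13 above the seat; the carrier's notch goes down over it with about 2 to 3 mm play. The point is 28 mm from the dock's centre, 40 mm up.
- dock_full: The other dock, same shape and size as dock_free, fixed; it holds carrier_docked. Behind the docks the room's wall crosses x = 0.93 at y = 0 and x = 0.88 at y = -0.2 (world, m).
- carrier_docked: Chip carrier of the same shape and size as carrier_flipped, lying right side up in the other dock; stays there. Origin: centre of its underside.
- carrier_b: Chip carrier of the same shape and size as carrier_flipped, lying right side up on the bench; stays there. Origin: centre of its underside, +x to the notched end.
- microscope: Tall microscope, fixed, at the left of the work; keep the arm clear of it. Within reach its base, column, stage and eyepieces fill about x 0.33 to 0.9, y 0.20 to 0.45 (world, m), up to 0.45 m high. Origin: under the middle of its base.
- slide_archive: Flat blue-grey slide box, 177 (x) x 210 (y) x 37 mm, fixed, at the right rear. Origin: centre of its underside.
- stain_bottle: Small stain bottle with a white cap, 40 dia, 88 high, standing loose. Origin: centre of its underside.
- oil_bottle: Small amber bottle with a black cap, 23 dia, 58 high, standing loose. Origin: centre of its underside.
- petri: Clear round dish with lid, 60 dia, 16 high, loose. Origin: centre of its underside.
- timer: White bench timer with three buttons, 62 x 62 x 19 mm, loose. Origin: centre of its underside.
- counter: Round white tally counter, 55 x 69 x 19 mm, loose. Origin: centre of its underside.
- tweezers: Steel forceps lying flat, 14 x 130 (y) x 8 mm, loose. Origin: centre of its underside.
Things that resemble listed ones, but are neither listed nor needed, are in the scene too. Leave any green look-alike of the carrier_flipped alone.

How it is judged:
By the outcome, as a careful person would: the job done as asked, in the order asked, and still so for the second after the job is handed in, with the robot touching nothing.
It also fails if it takes over 51 s, if anything falls off the work surface, if the arm or the gripper's body presses on something with over 40 N, if the wrist force passes 120 N, or if a joint passes its speed limit or range.

ROBOT

A 6-joint arm with a two-finger parallel gripper is mounted at the origin on a cart in front of the work surface, level with it; the furniture and walls round the work are solid. World frame = base frame: x ahead of the robot, y to its left, z up, the work surface at z = 0. Lengths are in mm, angles in rad, forces in N, time in s.
With the tool pointing down it reaches from about 300 to 775 mm from the base axis. Payload 14.6 kg.
Tool frame: the origin (TCP) lies at the centre of the arm's flange, where the gripper is bolted on; the fingertips stand 199 mm ahead of it and the grasp point (between the pads) lies 180 mm ahead of it; z points along the fingers, y is the line along which they close (so a half turn about z gives the same grasp; the last joint's range is limited). The gripper opens to 94 mm and grips with 3 to 60 N. Pads are 16 mm wide; open, the fingers measure 119 mm over their backs; the gripper's body (75 mm by 177 mm) begins 78 mm behind the grasp point.
Start: joints at [1.2, 0.3, 1.521, -0, 1.321, -0.067], TCP at [164.529, 524.806, 404.646] pointing down, gripper open.
Joint ranges: [-3.03, 3.03], [-0.79, 2.21], [0.23, 2.52], [-1.04, 4.18], [0, 3.07], [-2.55, 2.55]. Speed limits (rad/s): [2.22, 2.22, 2.57, 3.14, 3.14, 3.14].

INTERFACE

Orientations are given as [roll, pitch, yaw] about the fixed x, y, z axes, in that order (R = Rz(yaw) Ry(pitch) Rx(roll)).
In Python, from cell import manip, optics, workorder gives the robot as it stands.
- The arm moves only by the tool step_arm, never from a script. Its argument "increments" is a list that holds one entry, the list of rows, each a list of 7 numbers: the turn, a rotation vector about the tool's x, y, z as a fraction of full scale, then the shift along the tool's x, y, z as a fraction of full scale, then the closure, from -1 (fully open) to 1 (shut). In form: [[[wx, wy, wz, tx, ty, tz, fingers], ...]]. A call has 1 to 5 rows; each row shifts and turns the commanded pose from where the row before left it, along the tool's axes as they then stand; what a row does not reach is not made up. Full scale, the value 1, is 40 mm for a shift and 45 degrees for a turn. A row lasts 1/10 s, in which the tool goes at most 50 mm and 8.59 degrees, less where a joint would pass 70% of its speed; a pose out of reach is approached as far as the arm can. A call with a number of a shift or a turn outside -1 to 1 is refused whole. A call with a gripper value outside its range is refused whole. The fingers move at their own pace and stop on an object; "newtons" is the grip in N (left out, the last holds). Time passes only in rows, so rows that do not move let the fingers close. It gives the time, the measured TCP pose, the force, the opening and the grip force at its end, in the units of the state.
- manip.read_state(): the state, without advancing time (a new reading comes with each control period).
- optics.camera(name): name is "scene" or "side" or "wrist"; returns a dict with "frame" (400x640x3 uint8, red, green, blue), "range_z" (400x640 float32, mm along the optical axis (not along the pixel's ray), 0 where there is no reading), "mtx" (3x3 intrinsics, pixels), "distortion" ([k1, k2, p1, p2, k3] as OpenCV has them; the pictures are not rectified), "cam_to_world" (4x4, takes a point from camera to world coordinates). Camera axes: x right, y down, z forward; pixel columns grow to the right and rows downward; lengths in mm; the calibration is good to about 2 mm. A picture is of the moment at which its call begins.
- workorder.sign_off(): hands the job in; it is judged then, once.
The state is a dict: "clock": time; "joints": joint angles; "qd": joint speeds; "effort": joint torques, N m; "eef_pos": TCP position; "eef_rot": TCP orientation; "wrist_force": force on the tool from outside, world axes, zero at the start; "moment": the same for the moment, N m; "finger_gap": finger opening in mm; "finger_force": force on a finger pad.
Only numpy, scipy, OpenCV 4.12 (cv2) and the standard library are available. Lean on these libraries where they do the work, as an engineer would, in place of code of your own. Each camera call takes 0.05 s, during which the arm holds its last target. There are 200 camera calls.

## Working session

There is one attempt and no reset: what is moved stays moved. The work goes in short steps, Python scripts to look and compute and a tool call to move; the robot and the scene stay as the last step left them, time stands still between calls to the robot, and variables do not carry over. Pictures are saved under pics/ and viewed, at most 10 in all, crops included, and the job is handed in when it is done.

Besides the shell and the picture viewer there is one more tool, called after ">>>" by a JSON object that holds its "name" and its "arguments". step_arm: Moves the arm, as the interface text tells. Its arguments: {"type":"object","properties":{"increments":{"type":"array","items":{"type":"array","items":{"type":"array","items":{"type":"number"}}}},"newtons":{"type":"number"}},"required":["increments"]}

```bash
ls; mkdir -p pics; python3 - <<'E'
from cell import manip, optics, workorder
import cv2,numpy as np,pickle
print(manip.read_state())
ims=[]
for n in ["scene","side"]:
    c=optics.camera(n); pickle.dump(c,open(f"{n}.pkl","wb")); 
    cv2.imwrite(f"pics/{n}.png",cv2.cvtColor(c["frame"],cv2.COLOR_RGB2BGR)); print(n,c["mtx"],c["cam_to_world"].round(3),c["distortion"])
E
```

```text
pics
{'clock': 0.0, 'joints': array([ 1.20043705e+00,  3.00467272e-01,  1.52158167e+00,  3.22036201e-06,
        1.32069667e+00, -6.66002085e-02]), 'qd': array([ 0.00051889,  0.00098622, -0.00196593,  0.00104626, -0.00024672,
       -0.00053776]), 'effort': array([-2.75605358e-03, -5.31795931e+01, -3.52746928e+01,  7.07147084e-02,
        2.43282382e-02, -1.09408475e-04]), 'eef_pos': array([164.50072839, 524.78843395, 404.08805063]), 'eef_rot': array([-3.14044246e+00, -7.98424874e-05,  2.83783274e+00]), 'wrist_force': array([-0.19565153,  0.05705369, -0.06414282]), 'moment': array([-0.00246082, -0.02096925, -0.04414615]), 'finger_force': 0.0, 'finger_gap': 93.88027359312808}
scene [[431.86258473   0.         321.63632127]
 [  0.         431.86258473 192.61685093]
 [  0.           0.           1.        ]] [[ 6.45000e-01 -5.06000e-01  5.72000e-01 -1.61236e+02]
 [-7.64000e-01 -4.41000e-01  4.71000e-01 -6.67802e+02]
 [ 1.40000e-02 -7.41000e-01 -6.71000e-01  8.53426e+02]
 [ 0.00000e+00  0.00000e+00  0.00000e+00  1.00000e+00]] [-0.0308211  0.         0.         0.         0.       ]
side [[368.07575631   0.         321.55336224]
 [  0.         368.07575631 199.72030722]
 [  0.           0.           1.        ]] [[-9.40000e-01 -1.74000e-01  2.95000e-01  1.90857e+02]
 [-3.41000e-01  4.18000e-01 -8.42000e-01  7.86270e+02]
 [ 2.30000e-02 -8.92000e-01 -4.52000e-01  5.68365e+02]
 [ 0.00000e+00  0.00000e+00  0.00000e+00  1.00000e+00]] [-0.02928426  0.          0.          0.          0.        ]
```

View pics/scene.png

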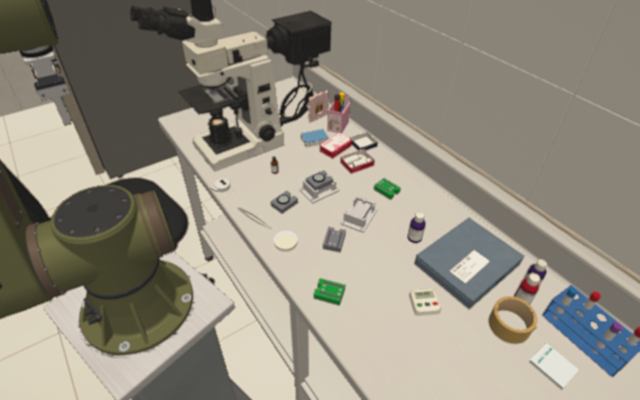

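View pics/side.png

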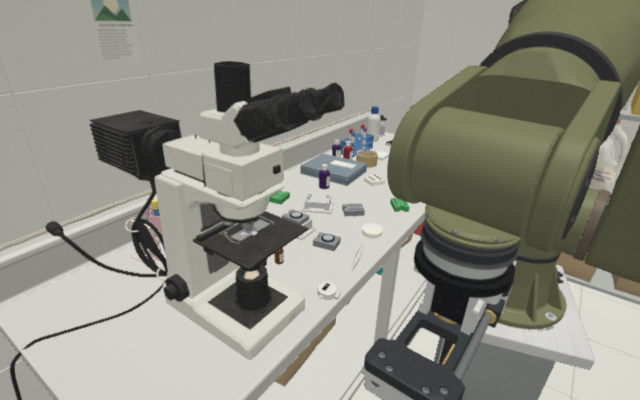

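The scene view shows the flipped carrier, grooved side up, at about (335,239). The empty dock is at (359,213), the full dock at (319,185), carrier_b at (284,201), and green look-alikes at (330,291) and (387,188). Next I'll make a top-down map from depth.

```bash
cat > h.py <<'E'
import cv2,numpy as np,pickle
def cloud(c):
    r=c["range_z"]; v,u=np.mgrid[0:400,0:640]
    p=cv2.undistortPoints(np.stack([u,v],-1).reshape(-1,1,2).astype(float),c["mtx"],c["distortion"]).reshape(400,640,2)
    P=np.dstack([p*r[...,None],r])
    T=c["cam_to_world"]; W=P@T[:3,:3].T+T[:3,3]; W[r<=0]=np.nan
    return W
def topdown(c,x0,x1,y0,y1,s,name,zmax=150):
    # image: up = +x, left = +y
    W=cloud(c).reshape(-1,3); F=c["frame"].reshape(-1,3)
    m=(W[:,0]>x0)&(W[:,0]<x1)&(W[:,1]>y0)&(W[:,1]<y1)&(W[:,2]<zmax)
    W=W[m];F=F[m]; o=np.argsort(W[:,2]); W=W[o];F=F[o]
    im=np.zeros((int((x1-x0)*s),int((y1-y0)*s),3),np.uint8)
    r=int(max(1,round(s)))
    for w,f in zip(W,F):
        cv2.circle(im,(int((y1-w[1])*s),int((x1-w[0])*s)),r,[int(k) for k in f[::-1]],-1)
    cv2.imwrite(name,im)
E
python3 - <<'E'
from h import *
c=pickle.load(open("scene.pkl","rb")); W=cloud(c)
for n,(u,v) in dict(flip=(335,236),dock=(359,213),full=(319,178),b=(284,199),petri=(286,239),bench=(300,260),stain=(417,220),timer=(425,302),green=(330,288)).items(): print(n,W[v,u].round(1))
im=c["frame"][160:265,235:400]
cv2.imwrite("pics/crop.png",cv2.cvtColor(cv2.resize(im,None,fx=4.8,fy=4.8,interpolation=cv2.INTER_CUBIC),cv2.COLOR_RGB2BGR))
# flipped points
for n,(u,v,R,zl,zh) in dict(flip=(335,238,16,18,35),dockall=(359,213,24,4,60),dockseat=(359,213,24,25,34),dockfoot=(359,213,24,5,11),docktop=(359,213,24,34.5,60)).items():
    p=W[v-R:v+R,u-R:u+R].reshape(-1,3); p=p[(p[:,2]>zl)&(p[:,2]<zh)]
    r=cv2.minAreaRect(p[:,:2].astype(np.float32)); print(n,len(p),p.mean(0).round(1),r)
E
```

```text
flip [ 439.6 -220.1   25.6]
dock [ 542.3 -220.2   31.9]
full [559.3 -63.5  57.5]
b [453.9 -24.9  26.1]
petri [ 354.7 -126.8   17.6]
bench [ 335.5 -192.6    3.7]
stain [ 578.4 -370.6   78.1]
timer [ 425.  -495.8   14.1]
green [ 308.7 -310.9   22.8]
flip 368 [ 433.  -221.3   24.8] ((435.55712890625, -219.59207153320312), (68.53935241699219, 48.14071273803711), 25.590877532958984)
dockall 985 [ 546.7 -214.2   21.9] ((563.2696533203125, -208.64108276367188), (209.1878204345703, 137.0610809326172), 38.70890426635742)
dockseat 335 [ 542.2 -214.    30.1] ((554.018798828125, -213.1850128173828), (224.6668243408203, 60.415287017822266), 14.928372383117676)
dockfoot 223 [ 549.  -217.     8.6] ((575.7135620117188, -203.19332885742188), (179.49049377441406, 136.74411010742188), 41.63054656982422)
docktop 131 [ 553.7 -213.    38. ] ((553.5748901367188, -212.37779235839844), (82.5279541015625, 60.384124755859375), 12.243425369262695)
```

View pics/crop.png

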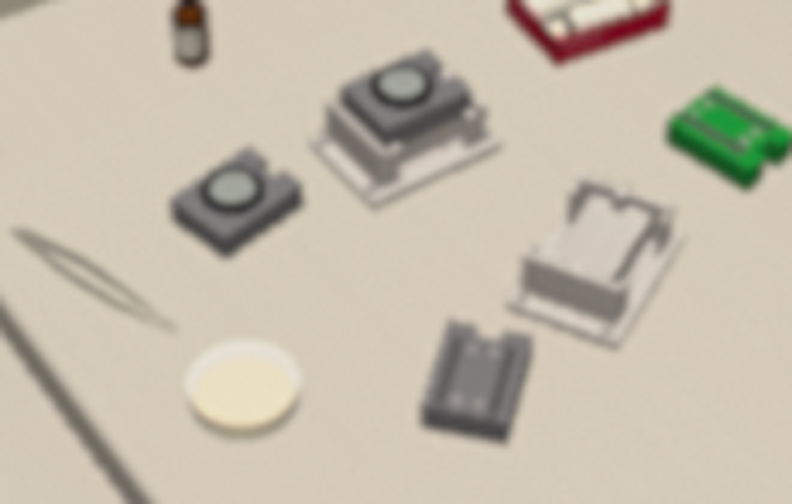

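The zoomed crop shows the flipped carrier's notch at its far end, (490,330) in the crop, which puts its heading at about +26°. The dock's key post is at its far end, (622,200), heading about +12°. First I'll raise the arm to clear the microscope.

>>> {"name": "step_arm", "arguments": {"increments": [[[0,0,0,0,0,-1,-1],[0,0,0,0,0,-1,-1],[0,0,0,0,0,-1,-1],[0,0,0,0,0,-1,-1],[0,0,0,0,0,-1,-1]]]}}

```text
clock: 0.6
eef_pos: [164.4, 524.6, 606.1]
eef_rot: [-3.141, -0.0, 2.838]
wrist_force: [-1.6, 0.2, -0.9]
finger_gap: 93.8
finger_force: 0.0
```

```bash
cat > log.py <<'E'
from cell import manip
import json
s=manip.read_state(); r=dict(q=[float(v) for v in s["joints"]],p=[float(v) for v in s["eef_pos"]],r=[float(v) for v in s["eef_rot"]])
open("log.jsonl","a").write(json.dumps(r)+"\n"); print({k:[round(x,3) for x in v] for k,v in r.items()})
E
python3 log.py
```

```text
{'q': [1.2, 0.241, 1.139, -0.0, 1.761, -0.067], 'p': [164.433, 524.551, 606.094], 'r': [-3.141, -0.0, 2.838]}
```

>>> {"name": "step_arm", "arguments": {"increments": [[[0,0,0,0,0,-1,-1],[0,0,0,0,0,-1,-1],[0,0,0,-0.57,-0.7,0,-1],[0,0,0,-0.57,-0.7,0,-1],[0,0,0,-0.57,-0.7,0,-1]]]}}

```text
clock: 1.1
eef_pos: [205.0, 423.3, 684.1]
eef_rot: [-3.141, -0.0, 2.838]
wrist_force: [1.5, 0.9, 0.2]
finger_gap: 94.3
finger_force: 0.0
```

```bash
python3 log.py
```

```text
{'q': [1.042, 0.079, 1.149, -0.0, 1.914, -0.226], 'p': [205.025, 423.289, 684.144], 'r': [-3.141, -0.0, 2.838]}
```

>>> {"name": "step_arm", "arguments": {"increments": [[[0,0,0,-0.57,-0.7,0,-1],[0,0,0,-0.57,-0.7,0,-1],[0,0,0,-0.57,-0.7,0,-1],[0,0,0,-0.57,-0.7,0,-1],[0,0,0,-0.57,-0.7,0,-1]]]}}

```text
clock: 1.6
eef_pos: [271.7, 255.1, 684.5]
eef_rot: [-3.141, -0.0, 2.838]
wrist_force: [1.1, 0.9, 0.4]
finger_gap: 94.0
finger_force: 0.0
```

```bash
python3 log.py
```

```text
{'q': [0.656, -0.15, 1.37, -0.0, 1.922, -0.612], 'p': [271.737, 255.14, 684.466], 'r': [-3.141, -0.0, 2.838]}
```

>>> {"name": "step_arm", "arguments": {"increments": [[[0,0,0,-0.57,-0.7,0,-1],[0,0,0,-0.57,-0.7,0,-1],[0,0,0,-0.57,-0.7,0,-1],[0,0,0,-0.57,-0.7,0,-1],[0.15,0,0,-0.57,-0.7,0,-1]]]}}

```text
clock: 2.1
eef_pos: [338.4, 87.1, 684.8]
eef_rot: [-3.024, -0.0, 2.837]
wrist_force: [0.4, -0.9, -0.1]
finger_gap: 94.0
finger_force: 0.0
```

```bash
python3 log.py
```

```text
{'q': [0.169, -0.193, 1.407, -0.114, 1.98, -1.141], 'p': [338.438, 87.112, 684.757], 'r': [-3.024, -0.0, 2.837]}
```

>>> {"name": "step_arm", "arguments": {"increments": [[[0.15,0.1,0,-0.57,-0.7,0,-1],[0.15,0.1,0,-0.57,-0.7,0,-1],[0,0.1,0,-0.57,-0.7,0,-1],[0,0,0,0,0,0,-1]]]}}

```text
clock: 2.5
eef_pos: [380.9, -12.9, 698.2]
eef_rot: [-2.778, -0.23, 2.768]
wrist_force: [-0.8, 0.7, 0.0]
finger_gap: 94.0
finger_force: 0.0
```

```bash
python3 log.py
```

```text
{'q': [-0.078, -0.072, 1.284, -0.357, 2.224, -1.494], 'p': [380.908, -12.94, 698.222], 'r': [-2.778, -0.23, 2.768]}
```

```bash
cat > kin.py <<'E'
import numpy as np,json,itertools
from scipy.spatial.transform import Rotation as Ro
from scipy.optimize import least_squares
LO=np.array([-3.03,-.79,.23,-1.04,0,-2.55]);HI=np.array([3.03,2.21,2.52,4.18,3.07,2.55])
def fk(q,m,s4=1,s6=1):
    a1,d1,e1,L1,e2,L2,e3,L3,off,lat=m
    y=lambda a:Ro.from_euler('y',a); z=lambda a:Ro.from_euler('z',a)
    R=z(q[0]);p=R.apply([a1,lat,d1]); R=R*y(q[1]);p=p+R.apply([e1,0,L1]); R=R*y(q[2]);p=p+R.apply([e2,0,L2])
    R=R*z(s4*q[3])*y(q[4]);p=p+R.apply([e3,0,L3]); return p,R*z(s6*q[5]+off)
def err(m,D,s4,s6):
    o=[]
    for d in D:
        p,R=fk(d["q"],m,s4,s6); o+=list(p-d["p"])+list(500*(R.inv()*Ro.from_euler('xyz',d["r"])).as_rotvec())
    o+=list(0.003*np.array([m[2],m[4],m[6],m[9]])); return o
def fit(D,s4,s6):
    b=None
    for off in (0,1.57,-1.57,3.14):
        r=least_squares(err,[50,350,0,400,0,350,0,100,off,0],args=(D,s4,s6),x_scale=[50]*8+[1,50])
        if b is None or r.cost<b.cost:b=r
    return b
def load(): return json.load(open("kin.json"))
def ik(p,R,q0,K=None):
    K=K or load()
    f=lambda q:np.r_[(fk(q,*K)[0]-p),400*(fk(q,*K)[1].inv()*R).as_rotvec()]
    r=least_squares(f,np.clip(q0,LO+.01,HI-.01),bounds=(LO,HI)); return r.x,np.abs(r.fun).max()
if __name__=="__main__":
    D=[json.loads(l) for l in open("log.jsonl")]
    D.append(dict(q=[1.200437,.300467,1.521582,0,1.320697,-.0666],p=[164.5007,524.7884,404.088],r=[-3.1404,0,2.8378]))
    best=None
    for s4,s6 in itertools.product((1,-1),(1,-1)):
        r=fit(D,s4,s6); print(s4,s6,r.cost,r.x.round(2))
        if best is None or r.cost<best[0]: best=(r.cost,(list(r.x),s4,s6))
    json.dump(best[1],open("kin.json","w"))
E
python3 kin.py; python3 - <<'E'
from h import *
c=pickle.load(open("scene.pkl","rb")); W=cloud(c)
for n,(u,v,zl,zh) in dict(dockfoot=(359,213,5,12),docktop=(359,213,34.5,60),seat=(359,213,28,33)).items():
    R=28
    p=W[v-R:v+R,u-R:u+R].reshape(-1,3); p=p[(p[:,2]>zl)&(p[:,2]<zh)&(np.hypot(p[:,0]-550,p[:,1]+213)<62)]
    print(n,len(p),p.mean(0).round(1),cv2.minAreaRect(p[:,:2].astype(np.float32)))
E
```

```text
1 1 0.01462576490426991 [  0.   221.2    0.   424.2   40.9  447.5    0.    71.43   1.57  36.6 ]
1 -1 900656.9660930278 [0.000e+00 2.212e+02 0.000e+00 4.242e+02 4.090e+01 4.475e+02 0.000e+00
 7.143e+01 3.700e-01 3.660e+01]
-1 1 64798.25057011877 [ 60.64 158.01  -7.88 431.8   36.65 447.38  55.65  22.02   1.66  33.03]
-1 -1 734426.8127313324 [ 60.64 158.01  -7.88 431.8   36.65 447.38  55.65  22.02   0.47  33.03]
dockfoot 224 [ 538.8 -223.4    9. ] ((549.2301635742188, -203.79071044921875), (100.7464599609375, 88.70433044433594), 12.864115715026855)
docktop 131 [ 553.7 -213.    38. ] ((553.5748901367188, -212.37779235839844), (82.5279541015625, 60.384124755859375), 12.243425369262695)
seat 227 [ 555.  -212.3   30.9] ((552.4478759765625, -213.49349975585938), (77.98509979248047, 57.46719741821289), 12.329023361206055)
```

```bash
cat > plan.py <<'E'
from kin import *
K=load()
def tool(psi,tau,fam):  # deg; fam=+1: tool y = +perp(psi)
    a,t=np.radians(psi),np.radians(tau)
    z=np.cos(t)*np.array([0,0,-1.])+np.sin(t)*np.array([np.cos(a),np.sin(a),0])
    y=fam*np.array([-np.sin(a),np.cos(a),0]); return Ro.from_matrix(np.c_[np.cross(y,z),y,z])
def tcp(G,R): return np.asarray(G,float)-R.apply([0,0,180])
def solve(G,psi,tau,fam,q0=None):
    R=tool(psi,tau,fam); p=tcp(G,R); b=(None,1e9)
    j1=np.arctan2(p[1],p[0])
    for s in ([q0] if q0 is not None else [[j1,.5,1.6,j4,1.2,j6] for j4 in(0,1.5,3) for j6 in(-1.5,1.5)]):
        q,e=ik(p,R,np.array(s),K)
        if e<b[1]: b=(q,e)
        if e<.5: break
    return b
E
python3 - <<'E'
from plan import *
for n,G,psi in (("pick",(435,-220,22),25.6),("dock",(552,-213,42),12.3),("stand",(430,-290,32),-34),("stand",(430,-290,32),-4),("stand",(430,-290,32),26)):
  for fam in (1,-1):
    print(n,psi,fam)
    for tau in (-60,-45,-30,0,30,45,60):
        q,e=solve(G,psi,tau,fam); print("  ",tau,"ok" if e<.5 else "--%.0f"%e,q.round(2))
E
```

```text
pick 25.6 1
   -60 ok [-0.25  0.92  1.38 -0.6   1.73 -2.08]
   -45 ok [-0.3   0.78  1.5  -0.5   1.5  -2.11]
   -30 ok [-0.36  0.65  1.62 -0.39  1.27 -2.18]
   0 --2 [-0.54  0.44  1.86 -0.01  0.83 -2.55]
   30 --25 [-0.82  0.45  2.09  1.03  0.65  2.55]
   45 ok [-0.91  0.48  2.09  1.21  0.83  2.37]
   60 ok [-1.01  0.6   2.1   1.43  1.05  2.07]
pick 25.6 -1
   -60 ok [-0.25  0.92  1.38 -0.6   1.73  1.06]
   -45 ok [-0.3   0.78  1.5  -0.5   1.5   1.03]
   -30 ok [-0.36  0.65  1.62 -0.39  1.27  0.96]
   0 ok [-0.54  0.44  1.86  0.    0.83  0.58]
   30 ok [-0.79  0.41  2.04  0.84  0.69 -0.33]
   45 ok [-0.91  0.48  2.09  1.21  0.83 -0.77]
   60 ok [-1.01  0.6   2.1   1.43  1.05 -1.07]
dock 12.3 1
   -60 ok [-0.26  1.17  0.82 -0.48  2.09 -2.07]
   -45 ok [-0.29  1.01  1.01 -0.36  1.83 -2.04]
   -30 ok [-0.32  0.85  1.19 -0.26  1.56 -2.04]
   0 ok [-0.43  0.6   1.55  0.    0.99 -2.22]
   30 --41 [-0.51  0.46  1.82  0.44  0.55 -2.55]
   45 --7 [-0.67  0.51  1.98  1.47  0.58  2.55]
   60 ok [-0.74  0.59  2.03  1.82  0.82  2.17]
dock 12.3 -1
   -60 ok [-0.26  1.17  0.82 -0.48  2.09  1.07]
   
[... 1642 characters left out ...]
0.86 -1.15]
stand 26 1
   -60 ok [-0.36  0.92  1.35 -0.69  1.71 -2.16]
   -45 ok [-0.4   0.79  1.45 -0.57  1.49 -2.21]
   -30 ok [-0.47  0.66  1.56 -0.43  1.28 -2.29]
   0 --22 [-0.62  0.48  1.77 -0.07  0.88 -2.55]
   30 --27 [-0.94  0.49  1.97  0.92  0.75  2.55]
   45 ok [-1.02  0.53  1.96  1.08  0.93  2.44]
   60 ok [-1.11  0.64  1.96  1.29  1.12  2.18]
stand 26 -1
   -60 ok [-0.36  0.92  1.35 -0.69  1.71  0.98]
   -45 ok [-0.4   0.79  1.45 -0.57  1.49  0.94]
   -30 ok [-0.47  0.66  1.56 -0.43  1.28  0.85]
   0 ok [-0.66  0.48  1.77 -0.    0.89  0.45]
   30 ok [-0.91  0.46  1.92  0.75  0.8  -0.34]
   45 ok [-1.02  0.53  1.96  1.08  0.93 -0.7 ]
   60 ok [-1.11  0.64  1.96  1.29  1.12 -0.96]
```

```bash
cat >> plan.py <<'E'
VM=np.array([2.22,2.22,2.57,3.14,3.14,3.14])*.07
def rows(wps,grip,start=None,vmax=40,wmax=8.2,order=0):
    """wps: list of (G,psi,tau,fam). prints rows in chunks; each waypoint reached with error feedback"""
    from cell import manip
    if start is None:
        s=manip.read_state(); p=s["eef_pos"];R=Ro.from_euler('xyz',s["eef_rot"]);q=s["joints"]
    else: p,R,q=start
    out=[]
    for G,psi,tau,fam in wps:
        R1=tool(psi,tau,fam);R0=R;G0=p+R.apply([0,0,180]);G=np.asarray(G,float)
        dw=(R0.inv()*R1).as_rotvec(); p1=tcp(G,R1)
        N=int(max(1,np.ceil(max(np.degrees(np.linalg.norm(dw))/wmax,np.linalg.norm(G-G0)/vmax,np.linalg.norm(p1-p)/vmax))))
        for _ in range(40):
            rr=[];pp,RR,qq=p,R,q;ok=True;worst=0
            for i in range(1,N+1):
                Rt=R0*Ro.from_rotvec(dw*i/N); pt=tcp(G0+(G-G0)*i/N,Rt)
                d=3 if i==N else 2
                w=np.round((RR.inv()*Rt).as_rotvec()/np.radians(45),d); Rn=RR*Ro.from_rotvec(w*np.radians(45))
                t=np.round(RR.inv().apply(pt-pp)/40,d); pp=pp+RR.apply(t*40); RR=Rn
                qn,e=ik(pp,RR,qq,K); worst=max(worst,(np.abs(qn-qq)/VM).max(),e)
                if np.abs(t).max()>1 or np.linalg.norm(t)>1.2 or np.linalg.norm(w)>.19: ok=False
                qq=qn; rr.append([float(v) for v in np.r_[w,t]]+[grip])
            if ok and worst<.95: break
            N+=1
        print("wp",np.round(G,1),psi,tau,"N",N,"worst %.2f"%worst,"q",qq.round(2)); out+=rr;p,R,q=pp,RR,qq
    while out: print(json.dumps([[[int(v) if v==int(v) else v for v in r] for r in out[:5]]])); out=out[5:]
    return p,R,q
E
python3 - <<'E'
from plan import *
D=[json.loads(l) for l in open("log.jsonl")]
p=np.array(D[-2]["p"]);R=Ro.from_euler('xyz',D[-2]["r"])
for after in (0,1):
    pp,RR=p,R
    for w in ([.15,.1,0],[.15,.1,0],[0,.1,0]):
        Rn=RR*Ro.from_rotvec(np.array(w)*np.pi/4); pp=pp+(Rn if after else RR).apply([-22.8,-28,0]);RR=Rn
    print(after,pp,RR.as_euler('xyz'),D[-1]["p"],D[-1]["r"])
h=tool(25.6,-35,-1).apply([0,0,1])
rows([(np.array([435,-220,22])-130*h,25.6,-35,-1)],-1)
E
```

```text
0 [379.26996276 -12.13432599 699.03435001] [-2.77936869 -0.22595813  2.77218895] [380.90768341337844, -12.940114480480679, 698.2217245009964] [-2.778472524870727, -0.23020457028585195, 2.7681165331907707]
1 [379.19024217 -12.01685742 700.30184929] [-2.77936869 -0.22595813  2.77218895] [380.90768341337844, -12.940114480480679, 698.2217245009964] [-2.778472524870727, -0.23020457028585195, 2.7681165331907707]
wp [ 502.2 -187.8  128.5] 25.6 -35 N 17 worst 0.69 q [-0.25  0.65  1.36 -0.38  1.62  0.95]
[[[0.02, 0, 0.17, -0.45, 0.18, 0.5, -1], [0.02, 0, 0.18, -0.43, 0.24, 0.51, -1], [0.02, 0, 0.17, -0.41, 0.31, 0.5, -1], [0.02, 0, 0.18, -0.37, 0.36, 0.49, -1], [0.02, 0, 0.17, -0.32, 0.42, 0.49, -1]]]
[[[0.02, 0, 0.18, -0.27, 0.47, 0.49, -1], [0.02, 0, 0.17, -0.21, 0.51, 0.47, -1], [0.02, 0, 0.17, -0.15, 0.54, 0.47, -1], [0.02, 0, 0.18, -0.09, 0.57, 0.47, -1], [0.02, 0, 0.17, -0.01, 0.57, 0.45, -1]]]
[[[0.02, 0, 0.18, 0.05, 0.58, 0.45, -1], [0.02, 0, 0.17, 0.12, 0.58, 0.44, -1], [0.02, 0, 0.17, 0.19, 0.55, 0.43, -1], [0.02, 0, 0.18, 0.26, 0.54, 0.43, -1], [0.02, 0, 0.17, 0.31, 0.5, 0.41, -1]]]
[[[0.03, 0, 0.18, 0.37, 0.46, 0.41, -1], [0.016, 0.005, 0.172, 0.429, 0.411, 0.404, -1]]]
```

>>> {"name": "step_arm", "arguments": {"increments": [[[0.02,0,0.17,-0.45,0.18,0.5,-1],[0.02,0,0.18,-0.43,0.24,0.51,-1],[0.02,0,0.17,-0.41,0.31,0.5,-1],[0.02,0,0.18,-0.37,0.36,0.49,-1],[0.02,0,0.17,-0.32,0.42,0.49,-1]]], "newtons": 25}}

```text
clock: 3.0
eef_pos: [441.0, -38.2, 572.9]
eef_rot: [-2.647, 0.071, 2.147]
wrist_force: [0.5, -0.2, -0.6]
finger_gap: 94.0
finger_force: 0.0
```

>>> {"name": "step_arm", "arguments": {"increments": [[[0.02,0,0.18,-0.27,0.47,0.49,-1],[0.02,0,0.17,-0.21,0.51,0.47,-1],[0.02,0,0.17,-0.15,0.54,0.47,-1],[0.02,0,0.18,-0.09,0.57,0.47,-1],[0.02,0,0.17,-0.01,0.57,0.45,-1]]]}}

```text
clock: 3.5
eef_pos: [507.2, -74.1, 447.3]
eef_rot: [-2.713, 0.386, 1.521]
wrist_force: [0.4, -0.3, -0.7]
finger_gap: 94.2
finger_force: 0.0
```

>>> {"name": "step_arm", "arguments": {"increments": [[[0.02,0,0.18,0.05,0.58,0.45,-1],[0.02,0,0.17,0.12,0.58,0.44,-1],[0.02,0,0.17,0.19,0.55,0.43,-1],[0.02,0,0.18,0.26,0.54,0.43,-1],[0.02,0,0.17,0.31,0.5,0.41,-1]]]}}

```text
clock: 4.0
eef_pos: [572.2, -119.5, 324.5]
eef_rot: [-2.995, 0.59, 0.777]
wrist_force: [0.3, 0.2, -0.5]
finger_gap: 93.9
finger_force: 0.0
```

>>> {"name": "step_arm", "arguments": {"increments": [[[0.03,0,0.18,0.37,0.46,0.41,-1],[0.016,0.005,0.172,0.429,0.411,0.404,-1],[0,0,0,0,0,0,-1]]]}}

```text
clock: 4.3
eef_pos: [596.4, -139.9, 274.2]
eef_rot: [3.141, 0.61, 0.448]
wrist_force: [-0.0, 0.5, 0.2]
finger_gap: 93.8
finger_force: 0.0
```

```bash
python3 log.py; python3 - <<'E'
from cell import optics
from h import *
c=optics.camera("wrist"); pickle.dump(c,open("w1.pkl","wb"))
cv2.imwrite("pics/w1.png",cv2.cvtColor(c["frame"],cv2.COLOR_RGB2BGR))
W=cloud(c); p=W.reshape(-1,3)
for n,cx,cy,r,zl,zh in (("flip",435,-220,48,20,30),("docktop",552,-213,58,34,50),("seat",552,-213,58,27,33)):
    m=(np.hypot(p[:,0]-cx,p[:,1]-cy)<r)&(p[:,2]>zl)&(p[:,2]<zh); s=p[m]
    print(n,len(s),len(s) and (s.mean(0).round(1),cv2.minAreaRect(s[:,:2].astype(np.float32))))
E
```

```text
{'q': [-0.247, 0.648, 1.361, -0.377, 1.621, 0.951], 'p': [596.357, -139.856, 274.223], 'r': [3.141, 0.61, 0.448]}
flip 2662 (array([ 441.8, -218.7,   24. ]), ((438.638671875, -220.19688415527344), (64.58220672607422, 48.03470230102539), 26.182172775268555))
docktop 2857 (array([ 567.9, -209.8,   37.6]), ((555.4104614257812, -213.80018615722656), (79.43734741210938, 60.524349212646484), 12.686716079711914))
seat 6486 (array([ 557.2, -212.2,   30.1]), ((557.1983642578125, -213.00917053222656), (75.4522476196289, 59.85293197631836), 12.801936149597168))
```

View pics/w1.png

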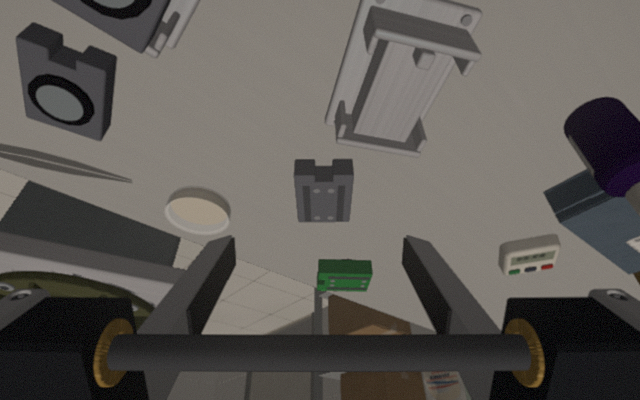

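The wrist view shows the carrier at (323,190) between the fingers' lines and the dock behind it at (410,90) with its key at (425,58). The carrier measures 64.6 x 48 mm, as specified, so I'll descend and grip it.

```bash
python3 - <<'E'
from plan import *
G=np.array([438.6,-220.2,23])
rows([(G,26.2,-35,-1)],-1)
E
```

```text
wp [ 438.6 -220.2   23. ] 26.2 -35 N 4 worst 0.34 q [-0.33  0.69  1.57 -0.43  1.35  0.98]
[[[0, 0, 0, 0, 0.02, 0.81, -1], [0, 0, 0, 0, 0.02, 0.8, -1], [0, 0, 0, 0, 0.02, 0.81, -1], [-0.004, -0.003, -0.004, 0.001, 0.022, 0.808, -1]]]
```

>>> {"name": "step_arm", "arguments": {"increments": [[[0,0,0,0,0.02,0.81,-1],[0,0,0,0,0.02,0.8,-1],[0,0,0,0,0.02,0.81,-1],[-0.004,-0.003,-0.004,0,0.022,0.808,-1],[0,0,0,0,0,0,-1]]]}}

```text
clock: 4.85
eef_pos: [529.8, -174.9, 170.6]
eef_rot: [-3.14, 0.612, 0.458]
wrist_force: [-0.5, 0.4, 1.1]
finger_gap: 94.0
finger_force: 0.0
```

>>> {"name": "step_arm", "arguments": {"increments": [[[0,0,0,0,0,0,1],[0,0,0,0,0,0,1],[0,0,0,0,0,0,1],[0,0,0,0,0,0,1],[0,0,0,0,0,0,1]]], "newtons": 25}}

```text
clock: 5.35
eef_pos: [531.8, -175.0, 172.0]
eef_rot: [3.137, 0.609, 0.453]
wrist_force: [-0.7, 0.4, -0.8]
finger_gap: 57.4
finger_force: 0.0
```

```bash
python3 - <<'E'
from plan import *
from cell import manip
s=manip.read_state();R=Ro.from_euler('xyz',s["eef_rot"]); G=s["eef_pos"]+R.apply([0,0,180]);print(s["finger_gap"],s["finger_force"],s["wrist_force"],G,R.as_euler('xyz',True))
rows([(G+[-5,-5,70],26.2,-35,-1),((415,-235,90),26.2,55,-1),((415,-235,35),26.2,55,-1)],1)
E
```

```text
57.41731237352126 0.0 [-0.68874106  0.36255344 -0.809994  ] [ 439.54616552 -220.76184952   24.34652431] [179.75674506  34.87874616  25.96057761]
wp [ 434.5 -225.8   94.3] 26.2 -35 N 2 worst 0.38 q [-0.34  0.58  1.57 -0.43  1.46  0.92]
wp [ 415. -235.   90.] 26.2 55 N 13 worst 0.91 q [-1.05  0.38  2.11  1.21  1.06 -0.8 ]
wp [ 415. -235.   35.] 26.2 55 N 2 worst 0.46 q [-1.05  0.52  2.1   1.29  1.02 -0.95]
[[[0, 0, 0, -0.56, 0.04, -0.67, 1], [0.002, -0.003, -0.004, -0.568, 0.032, -0.67, 1], [0, 0.15, 0, -0.57, 0, 0.06, 1], [0, 0.16, 0, -0.58, 0, 0.06, 1], [0, 0.15, 0, -0.58, 0, 0.06, 1]]]
[[[0, 0.16, 0, -0.58, 0, 0.05, 1], [0, 0.15, 0, -0.58, 0, 0.05, 1], [0, 0.15, 0, -0.58, 0, 0.04, 1], [0, 0.16, 0, -0.59, 0, 0.04, 1], [0, 0.15, 0, -0.58, -0.01, 0.03, 1]]]
[[[0, 0.15, 0, -0.59, 0, 0.02, 1], [0, 0.16, 0, -0.58, 0, 0.03, 1], [0, 0.15, 0, -0.58, 0, 0.01, 1], [0, 0.16, 0, -0.58, 0, 0.02, 1], [0, 0.15, 0, -0.576, 0.001, 0.001, 1]]]
[[[0, 0, 0, -0.56, 0, 0.39, 1], [0, 0, 0, -0.566, 0, 0.399, 1]]]
```

>>> {"name": "step_arm", "arguments": {"increments": [[[0,0,0,0,0,0,1],[0,0,0,0,0,0,1],[0,0,0,0,0,0,1],[0,0,0,0,0,0,1]]]}}

```text
clock: 5.75
eef_pos: [531.6, -175.2, 171.7]
eef_rot: [3.138, 0.609, 0.453]
wrist_force: [1.8, 0.6, 2.3]
finger_gap: 47.9
finger_force: 25.0
```

>>> {"name": "step_arm", "arguments": {"increments": [[[0,0,0,-0.56,0.04,-0.67,1],[0.002,-0.003,-0.004,-0.568,0.032,-0.67,1],[0,0.15,0,-0.57,0,0.06,1],[0,0.16,0,-0.58,0,0.06,1],[0,0.15,0,-0.58,0,0.06,1]]]}}

```text
clock: 6.25
eef_pos: [468.8, -208.8, 268.1]
eef_rot: [3.14, 0.245, 0.457]
wrist_force: [0.6, -0.2, -2.2]
finger_gap: 47.8
finger_force: 25.0
```

>>> {"name": "step_arm", "arguments": {"increments": [[[0,0.16,0,-0.58,0,0.05,1],[0,0.15,0,-0.58,0,0.05,1],[0,0.15,0,-0.58,0,0.04,1],[0,0.16,0,-0.59,0,0.04,1],[0,0.15,0,-0.58,-0.01,0.03,1]]]}}

```text
clock: 6.75
eef_pos: [365.1, -259.4, 260.1]
eef_rot: [3.139, -0.359, 0.457]
wrist_force: [-0.1, 0.6, -0.7]
finger_gap: 47.8
finger_force: 25.0
```

>>> {"name": "step_arm", "arguments": {"increments": [[[0,0.15,0,-0.59,0,0.02,1],[0,0.16,0,-0.58,0,0.03,1],[0,0.15,0,-0.58,0,0.01,1],[0,0.16,0,-0.58,0,0.02,1],[0,0.15,0,-0.576,0,0,1]]]}}

```text
clock: 7.25
eef_pos: [281.6, -300.5, 192.7]
eef_rot: [3.137, -0.964, 0.459]
wrist_force: [0.4, 0.6, -0.5]
finger_gap: 48.1
finger_force: 25.0
```

>>> {"name": "step_arm", "arguments": {"increments": [[[0,0,0,0,0,0,1],[0,0,0,0,0,0,1]]]}}

```text
clock: 7.45
eef_pos: [282.4, -300.3, 193.0]
eef_rot: [-3.139, -0.956, 0.454]
wrist_force: [-0.6, 0.2, -1.6]
finger_gap: 47.8
finger_force: 25.0
```

```bash
python3 - <<'E'
from plan import *
from cell import manip,optics
from h import *
s=manip.read_state();R=Ro.from_euler('xyz',s["eef_rot"]); G=s["eef_pos"]+R.apply([0,0,180]);print(s["finger_gap"],s["finger_force"],s["wrist_force"],G,R.as_euler('xyz',True),s["joints"])
ims=[]
for n in ("scene","wrist"):
    c=optics.camera(n); pickle.dump(c,open(n+"2.pkl","wb")); ims.append(c["frame"])
a=cv2.resize(ims[0][140:290,260:420],(600,562)); b=cv2.resize(ims[1],None,fx=.3,fy=.3)
cv2.imwrite("pics/s2.png",a[...,::-1]);cv2.imwrite("pics/w2.png",ims[1][...,::-1])
W=cloud(c).reshape(-1,3); d=W-G; ax=np.array([np.cos(np.radians(26.2)),np.sin(np.radians(26.2)),0]); ay=np.array([-ax[1],ax[0],0])
q=np.c_[d@ax,d@ay,d[:,2]]; m=(np.abs(q[:,1])<18)&(np.abs(q[:,0])<60)&(np.abs(q[:,2])<60); q=q[m]
print(len(q),np.percentile(q,[1,5,50,95,99],axis=0).round(1)) if len(q) else 0
E
```

```text
47.7548734736866 24.996826350688934 [-0.56374632  0.18655917 -1.59501021] [ 414.37820947 -235.39658343   89.17777533] [-179.87172916  -54.77081539   26.02362579] [-1.04811693  0.38248635  2.10713753  1.21020885  1.05745595 -0.80076168]
6670 [[ -0.9 -17.6 -29.3]
 [ -0.6 -16.3 -23.4]
 [  0.2  -0.2  21.4]
 [ 16.5  16.2  32.1]
 [ 18.8  17.6  32.5]]
```

View pics/w2.png

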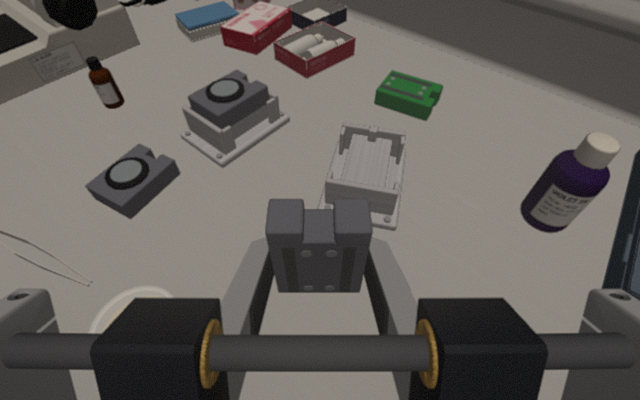

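The carrier is standing on its plain end in the grip, notch up at (318,215), with its underside facing the robot. Now I'll set it down.

```bash
python3 - <<'E'
from plan import *
rows([((415,-235,33.5),26.2,55,-1),((415,-235,31.5),26.2,55,-1)],1)
E
```

```text
wp [ 415.  -235.    33.5] 26.2 55 N 2 worst 0.48 q [-1.05  0.53  2.1   1.29  1.02 -0.96]
wp [ 415.  -235.    31.5] 26.2 55 N 1 worst 0.03 q [-1.05  0.53  2.1   1.29  1.02 -0.96]
[[[0, 0, 0, -0.58, 0, 0.41, 1], [0, 0.004, 0.001, -0.588, -0.003, 0.405, 1], [0, 0, 0, -0.041, 0, 0.029, 1]]]
```

>>> {"name": "step_arm", "arguments": {"increments": [[[0,0,0,-0.58,0,0.41,1],[0,0.004,0,-0.588,-0.003,0.405,1],[0,0,0,0,0,0,1]]]}}

```text
clock: 7.85
eef_pos: [282.7, -299.8, 134.8]
eef_rot: [-3.139, -0.961, 0.456]
wrist_force: [0.2, 0.3, -1.4]
finger_gap: 48.0
finger_force: 25.0
```

>>> {"name": "step_arm", "arguments": {"increments": [[[0,0,0,-0.02,0,0.014,1],[0,0,0,0,0,0,1]]]}}

```text
clock: 8.05
eef_pos: [282.6, -300.0, 135.9]
eef_rot: [3.14, -0.962, 0.459]
wrist_force: [0.0, 0.3, -1.5]
finger_gap: 48.1
finger_force: 25.0
```

>>> {"name": "step_arm", "arguments": {"increments": [[[0,0,0,-0.02,0,0.014,1],[0,0,0,0,0,0,1]]]}}

```text
clock: 8.25
eef_pos: [282.3, -300.1, 134.6]
eef_rot: [3.14, -0.962, 0.459]
wrist_force: [-0.2, 0.3, -1.1]
finger_gap: 47.8
finger_force: 25.0
```

```bash
python3 - <<'E'
from plan import *
from cell import manip
s=manip.read_state();R=Ro.from_euler('xyz',s["eef_rot"]); G=s["eef_pos"]+R.apply([0,0,180]);print(s["wrist_force"],G,R.as_euler('xyz',True))
E
```

```text
[-0.16330788  0.31063856 -1.1189547 ] [ 414.90522708 -235.02739052   31.67241971] [179.89082805 -55.12834183  26.27729249]
```

>>> {"name": "step_arm", "arguments": {"increments": [[[0,0,0,-0.02,0,0.014,1],[0,0,0,0,0,0,1]]]}}

```text
clock: 8.45
eef_pos: [282.2, -300.1, 133.2]
eef_rot: [3.141, -0.962, 0.457]
wrist_force: [-0.4, 0.1, 1.0]
finger_gap: 47.6
finger_force: 25.0
```

>>> {"name": "step_arm", "arguments": {"increments": [[[0,0,0,-0.015,0,0.01,1],[0,0,0,0,0,0,1]]]}}

```text
clock: 8.65
eef_pos: [282.2, -300.2, 132.8]
eef_rot: [3.141, -0.964, 0.458]
wrist_force: [-5.1, 0.8, 10.1]
finger_gap: 48.1
finger_force: 25.0
```

>>> {"name": "step_arm", "arguments": {"increments": [[[0,0,0,0,0,0,-1],[0,0,0,0,0,0,-1],[0,0,0,0,0,0,-1],[0,0,0,0,0,0,-1],[0,0,0,0,0,0,-1]]]}}

```text
clock: 9.15
eef_pos: [282.2, -300.1, 132.3]
eef_rot: [3.141, -0.962, 0.457]
wrist_force: [0.5, -0.3, 0.4]
finger_gap: 84.5
finger_force: 0.0
```

```bash
python3 - <<'E'
from plan import *
b=tool(26.2,55,-1).apply([0,0,-1]); f=tool(26.2,-45,-1).apply([0,0,-1]); G=np.array([415,-235,31.])
rows([(G+70*b,26.2,55,-1),(G+[0,0,170],26.2,0,-1),(G+110*f,26.2,-45,-1)],-1)
E
```

```text
wp [ 363.6 -260.3   71.2] 26.2 55 N 2 worst 0.46 q [-1.19  0.42  2.12  1.14  1.12 -0.9 ]
wp [ 415. -235.  201.] 26.2 0 N 8 worst 0.94 q [-0.59  0.16  1.75  0.    1.23  0.52]
wp [ 484.8 -200.7  108.8] 26.2 -45 N 7 worst 0.59 q [-0.24  0.73  1.35 -0.48  1.7   0.96]
[[[0, 0, 0, 0.02, 0, -0.88, -1], [0.001, -0.003, 0, 0.029, 0.007, -0.888, -1], [0, -0.15, 0, 0.97, 0, -0.05, -1], [0, -0.16, 0, 0.96, 0, -0.11, -1], [0, -0.15, 0, 0.94, 0, -0.16, -1]]]
[[[0, -0.15, 0, 0.92, 0, -0.2, -1], [0, -0.15, 0, 0.89, 0, -0.24, -1], [0, -0.16, 0, 0.85, 0, -0.28, -1], [0, -0.15, 0, 0.8, 0, -0.32, -1], [-0.001, -0.152, 0, 0.769, -0.001, -0.355, -1]]]
[[[0, -0.14, 0, 0.78, 0, 0.36, -1], [0, -0.15, 0, 0.82, 0, 0.32, -1], [0, -0.14, 0, 0.85, 0, 0.29, -1], [0, -0.14, 0, 0.87, 0, 0.25, -1], [0, -0.14, 0, 0.9, 0, 0.2, -1]]]
[[[0, -0.15, 0, 0.91, 0, 0.17, -1], [0, -0.14, 0, 0.928, -0.001, 0.106, -1]]]
```

>>> {"name": "step_arm", "arguments": {"increments": [[[0,0,0,0.02,0,-0.88,-1],[0,-0.003,0,0.029,0.007,-0.888,-1],[0,-0.15,0,0.97,0,-0.05,-1],[0,-0.16,0,0.96,0,-0.11,-1],[0,-0.15,0,0.94,0,-0.16,-1]]]}}

```text
clock: 9.65
eef_pos: [291.5, -295.8, 270.0]
eef_rot: [3.139, -0.594, 0.455]
wrist_force: [-1.1, -0.6, -1.2]
finger_gap: 93.9
finger_force: 0.0
```

>>> {"name": "step_arm", "arguments": {"increments": [[[0,-0.15,0,0.92,0,-0.2,-1],[0,-0.15,0,0.89,0,-0.24,-1],[0,-0.16,0,0.85,0,-0.28,-1],[0,-0.15,0,0.8,0,-0.32,-1],[0,-0.152,0,0.769,0,-0.355,-1]]]}}

```text
clock: 10.15
eef_pos: [415.9, -234.3, 382.4]
eef_rot: [3.139, 0.004, 0.456]
wrist_force: [-1.2, -1.7, -0.1]
finger_gap: 94.1
finger_force: 0.0
```

>>> {"name": "step_arm", "arguments": {"increments": [[[0,-0.14,0,0.78,0,0.36,-1],[0,-0.15,0,0.82,0,0.32,-1],[0,-0.14,0,0.85,0,0.29,-1],[0,-0.14,0,0.87,0,0.25,-1],[0,-0.14,0,0.9,0,0.2,-1]]]}}

```text
clock: 10.65
eef_pos: [552.0, -167.5, 286.9]
eef_rot: [3.14, 0.562, 0.456]
wrist_force: [-0.8, -1.1, 0.5]
finger_gap: 94.1
finger_force: 0.0
```

>>> {"name": "step_arm", "arguments": {"increments": [[[0,-0.15,0,0.91,0,0.17,-1],[0,-0.14,0,0.928,0,0.106,-1],[0,0,0,0,0,0,-1]]]}}

```text
clock: 10.95
eef_pos: [600.0, -142.8, 230.4]
eef_rot: [-3.134, 0.794, 0.464]
wrist_force: [-0.3, 0.5, -0.8]
finger_gap: 93.8
finger_force: 0.0
```

```bash
python3 log.py; python3 - <<'E'
from cell import optics
from h import *
c=optics.camera("wrist"); pickle.dump(c,open("w3.pkl","wb"))
cv2.imwrite("pics/w3.png",cv2.cvtColor(c["frame"],cv2.COLOR_RGB2BGR))
p=cloud(c).reshape(-1,3)
for n,cx,cy,r,zl,zh in (("top",415,-235,45,60,70),("body",415,-235,45,10,58),("docktop",554,-213,55,34,50)):
    m=(np.hypot(p[:,0]-cx,p[:,1]-cy)<r)&(p[:,2]>zl)&(p[:,2]<zh); s=p[m]
    print(n,len(s),len(s) and (s.mean(0).round(1),cv2.minAreaRect(s[:,:2].astype(np.float32))))
E
```

```text
{'q': [-0.24, 0.738, 1.343, -0.479, 1.707, 0.965], 'p': [599.973, -142.822, 230.372], 'r': [-3.134, 0.794, 0.464]}
top 678 (array([ 427.6, -228.8,   63.3]), ((424.6265869140625, -230.0980682373047), (20.8537654876709, 47.872432708740234), 25.866655349731445))
body 3727 (array([ 434.1, -225.4,   36.7]), ((426.8564147949219, -228.94805908203125), (26.039531707763672, 48.09772872924805), 27.09427833557129))
docktop 4479 (array([ 569.5, -211.9,   37.7]), ((555.5538330078125, -213.759765625), (79.14682006835938, 60.78425216674805), 12.874991416931152))
```

View pics/w3.png

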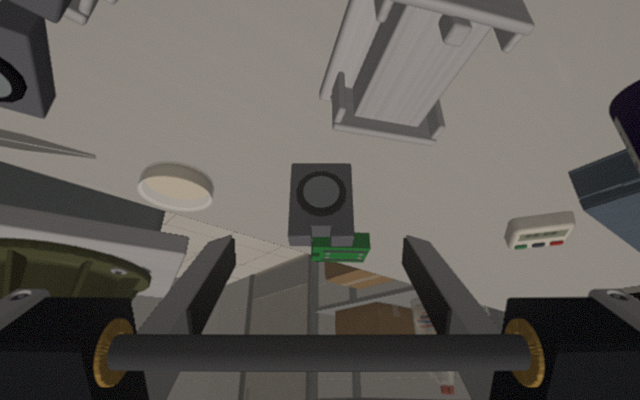

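The carrier stands on its end at (321,200), window toward the gripper, notch up. It measures 20.9 x 47.9 mm on top at z 63, which matches. Now I'll regrip it from the window side.

```bash
python3 - <<'E'
from plan import *
rows([((424.6,-230.1,32),26,-45,-1)],-1)
E
```

```text
wp [ 424.6 -230.1   32. ] 26 -45 N 3 worst 0.37 q [-0.32  0.75  1.53 -0.52  1.5   1.01]
[[[0, 0, 0, 0.04, 0.01, 0.83, -1], [0, 0, 0, 0.04, 0, 0.84, -1], [0.001, 0.003, 0.007, 0.039, 0.012, 0.831, -1]]]
```

>>> {"name": "step_arm", "arguments": {"increments": [[[0,0,0,0.04,0.01,0.83,-1],[0,0,0,0.04,0,0.84,-1],[0,0.003,0.007,0.039,0.012,0.831,-1],[0,0,0,0,0,0,-1]]]}}

```text
clock: 11.4
eef_pos: [536.4, -176.6, 161.1]
eef_rot: [3.139, 0.783, 0.448]
wrist_force: [0.3, -0.3, 1.2]
finger_gap: 94.1
finger_force: 0.0
```

>>> {"name": "step_arm", "arguments": {"increments": [[[0,0,0,0,0,0,1],[0,0,0,0,0,0,1],[0,0,0,0,0,0,1],[0,0,0,0,0,0,1],[0,0,0,0,0,0,1]]]}}

```text
clock: 11.9
eef_pos: [539.3, -175.0, 162.3]
eef_rot: [3.135, 0.782, 0.449]
wrist_force: [0.5, 0.3, -0.7]
finger_gap: 57.3
finger_force: 0.0
```

>>> {"name": "step_arm", "arguments": {"increments": [[[0,0,0,0,0,0,1],[0,0,0,0,0,0,1],[0,0,0,0,0,0,1]]]}}

```text
clock: 12.2
eef_pos: [539.1, -175.1, 162.1]
eef_rot: [3.136, 0.783, 0.449]
wrist_force: [1.8, 1.2, 2.0]
finger_gap: 48.3
finger_force: 25.0
```

```bash
python3 - <<'E'
from plan import *
from cell import manip
s=manip.read_state();R=Ro.from_euler('xyz',s["eef_rot"]); G=s["eef_pos"]+R.apply([0,0,180]);print(s["wrist_force"],s["finger_gap"],G,R.as_euler('xyz',True))
D=np.array([555.5,-213.8,0])
rows([(G+[0,0,60],26,-45,-1),((440,-235,180),26,0,-1),((470,-230,190),109,0,-1),((500,-225,190),192.9,0,-1),(D+[0,0,130],192.9,45,-1)],1)
E
```

```text
[1.80064302 1.22628785 1.9582345 ] 48.28865990397371 [ 425.18277955 -231.09344797   34.45965337] [179.67760922  44.83953732  25.71928231]
wp [ 425.2 -231.1   94.5] 26 -45 N 2 worst 0.31 q [-0.32  0.65  1.52 -0.52  1.59  0.96]
wp [ 440. -235.  180.] 26 0 N 6 worst 0.53 q [-0.56  0.23  1.72 -0.    1.19  0.55]
wp [ 470. -230.  190.] 109 0 N 11 worst 0.59 q [-0.53  0.27  1.64 -0.    1.23 -0.86]
wp [ 500. -225.  190.] 192.9 0 N 11 worst 0.61 q [-0.49  0.33  1.57 -0.    1.25 -2.29]
wp [ 555.5 -213.8  130. ] 192.9 45 N 6 worst 0.68 q [-0.28  0.91  0.97 -0.38  1.95 -2.09]
[[[0, 0, 0, -0.52, 0.01, -0.53, 1], [0.003, -0.004, -0.004, -0.525, 0.006, -0.534, 1], [0, 0.17, 0, -0.81, 0.04, -0.25, 1], [0, 0.16, 0, -0.76, 0.04, -0.27, 1], [0, 0.17, 0, -0.73, 0.05, -0.29, 1]]]
[[[0, 0.17, 0, -0.67, 0.04, -0.31, 1], [0, 0.16, 0, -0.64, 0.04, -0.32, 1], [0, 0.17, 0, -0.582, 0.041, -0.322, 1], [0, 0, -0.17, 0.07, 0.02, -0.02, 1], [0, 0, -0.17, 0.06, 0.03, -0.03, 1]]]
[[[0, 0, -0.16, 0.06, 0.03, -0.02, 1], [0, 0, -0.17, 0.05, 0.05, -0.02, 1], [0, 0, -0.17, 0.05, 0.05, -0.02, 1], [0, 0, -0.17, 0.04, 0.05, -0.03, 1], [0, 0, -0.16, 0.03, 0.06, -0.02, 1]]]
[[[0, 0, -0.17, 0.03, 0.07, -0.02, 1], [0, 0, -0.17, 0.01, 0.07, -0.02, 1], [0, 0, -0.17, 0.01, 0.07, -0.03, 1], [0, 0, -0.165, -0.003, 0.064, -0.02, 1], [0, 0, -0.17, -0.01, 0.07, 0, 1]]]
[[[0, 0, -0.17, -0.02, 0.06, 0, 1], [0, 0, -0.17, -0.03, 0.07, 0, 1], [0, 0, -0.17, -0.04, 0.05, 0, 1], [0, 0, -0.17, -0.04, 0.06, 0, 1], [0, 0, -0.17, -0.05, 0.04, 0, 1]]]
[[[0, 0, -0.17, -0.06, 0.04, 0, 1], [0, 0, -0.17, -0.06, 0.03, 0, 1], [0, 0, -0.17, -0.07, 0.03, 0, 1], [0, 0, -0.16, -0.07, 0.01, 0, 1], [0, 0, -0.174, -0.065, 0.005, 0, 1]]]
[[[0, 0.17, 0, -0.82, -0.01, 0.29, 1], [0, 0.16, 0, -0.86, 0, 0.25, 1], [0, 0.17, 0, -0.88, -0.01, 0.22, 1], [0, 0.17, 0, -0.9, 0, 0.18, 1], [0, 0.16, 0, -0.92, -0.01, 0.14, 1]]]
[[[0, 0.17, 0, -0.922, -0.005, 0.092, 1]]]
```

>>> {"name": "step_arm", "arguments": {"increments": [[[0,0,0,-0.52,0.01,-0.53,1],[0.003,-0.004,-0.004,-0.525,0.006,-0.534,1],[0,0.17,0,-0.81,0.04,-0.25,1],[0,0.16,0,-0.76,0.04,-0.27,1],[0,0.17,0,-0.73,0.05,-0.29,1]]]}}

```text
clock: 12.7
eef_pos: [493.8, -203.3, 304.5]
eef_rot: [3.14, 0.388, 0.454]
wrist_force: [0.5, 0.1, -1.3]
finger_gap: 48.0
finger_force: 25.0
```

>>> {"name": "step_arm", "arguments": {"increments": [[[0,0.17,0,-0.67,0.04,-0.31,1],[0,0.16,0,-0.64,0.04,-0.32,1],[0,0.17,0,-0.582,0.041,-0.322,1],[0,0,-0.17,0.07,0.02,-0.02,1],[0,0,-0.17,0.06,0.03,-0.03,1]]]}}

```text
clock: 13.2
eef_pos: [444.9, -234.6, 362.6]
eef_rot: [3.14, -0.0, 0.724]
wrist_force: [0.2, 0.6, -1.7]
finger_gap: 47.9
finger_force: 25.0
```

>>> {"name": "step_arm", "arguments": {"increments": [[[0,0,-0.16,0.06,0.03,-0.02,1],[0,0,-0.17,0.05,0.05,-0.02,1],[0,0,-0.17,0.05,0.05,-0.02,1],[0,0,-0.17,0.04,0.05,-0.03,1],[0,0,-0.16,0.03,0.06,-0.02,1]]]}}

```text
clock: 13.7
eef_pos: [458.9, -231.8, 366.2]
eef_rot: [-3.141, 0.0, 1.378]
wrist_force: [-0.8, -0.3, -0.8]
finger_gap: 47.9
finger_force: 25.0
```

>>> {"name": "step_arm", "arguments": {"increments": [[[0,0,-0.17,0.03,0.07,-0.02,1],[0,0,-0.17,0.01,0.07,-0.02,1],[0,0,-0.17,0.01,0.07,-0.03,1],[0,0,-0.165,0,0.064,-0.02,1],[0,0,-0.17,-0.01,0.07,0,1]]]}}

```text
clock: 14.2
eef_pos: [472.7, -229.4, 369.8]
eef_rot: [-3.141, -0.0, 2.041]
wrist_force: [-0.6, 0.4, -1.4]
finger_gap: 47.8
finger_force: 25.0
```

>>> {"name": "step_arm", "arguments": {"increments": [[[0,0,-0.17,-0.02,0.06,0,1],[0,0,-0.17,-0.03,0.07,0,1],[0,0,-0.17,-0.04,0.05,0,1],[0,0,-0.17,-0.04,0.06,0,1],[0,0,-0.17,-0.05,0.04,0,1]]]}}

```text
clock: 14.7
eef_pos: [486.1, -227.2, 369.7]
eef_rot: [-3.141, -0.001, 2.709]
wrist_force: [0.0, -1.2, -1.4]
finger_gap: 47.6
finger_force: 25.0
```

>>> {"name": "step_arm", "arguments": {"increments": [[[0,0,-0.17,-0.06,0.04,0,1],[0,0,-0.17,-0.06,0.03,0,1],[0,0,-0.17,-0.07,0.03,0,1],[0,0,-0.16,-0.07,0.01,0,1],[0,0,-0.174,-0.065,0.005,0,1]]]}}

```text
clock: 15.2
eef_pos: [500.0, -224.9, 369.6]
eef_rot: [3.142, -0.001, -2.911]
wrist_force: [0.4, -0.4, -0.1]
finger_gap: 47.9
finger_force: 25.0
```

>>> {"name": "step_arm", "arguments": {"increments": [[[0,0.17,0,-0.82,-0.01,0.29,1],[0,0.16,0,-0.86,0,0.25,1],[0,0.17,0,-0.88,-0.01,0.22,1],[0,0.17,0,-0.9,0,0.18,1],[0,0.16,0,-0.92,-0.01,0.14,1]]]}}

```text
clock: 15.7
eef_pos: [654.2, -190.7, 281.7]
eef_rot: [-3.14, -0.657, -2.918]
wrist_force: [-0.0, -0.7, -0.5]
finger_gap: 47.6
finger_force: 25.0
```

>>> {"name": "step_arm", "arguments": {"increments": [[[0,0.17,0,-0.922,-0.005,0.092,1],[0,0,0,0,0,0,1],[0,0,0,0,0,0,1]]]}}

```text
clock: 16.0
eef_pos: [679.5, -185.3, 255.8]
eef_rot: [3.141, -0.786, -2.915]
wrist_force: [0.3, -0.5, -0.1]
finger_gap: 47.6
finger_force: 25.0
```

```bash
python3 log.py; cat > meas.py <<'E'
import sys
from plan import *
from cell import manip,optics
from h import *
n=sys.argv[1]
s=manip.read_state();R=Ro.from_euler('xyz',s["eef_rot"]); G=s["eef_pos"]+R.apply([0,0,180]);print("G",G.round(1),R.as_euler('xyz',True).round(2),"gap",s["finger_gap"])
for cam in ("wrist","scene","side"):
    c=optics.camera(cam); pickle.dump(c,open(f"{cam}{n}.pkl","wb"))
    cv2.imwrite(f"pics/{cam}{n}.png",c["frame"][...,::-1])
    p=cloud(c).reshape(-1,3)
    a=np.radians(12.9); ax=np.array([np.cos(a),np.sin(a),0]);ay=np.array([-ax[1],ax[0],0])
    d=p-G; q=np.c_[d@ax,d@ay,d[:,2]]; m=(np.abs(q[:,1])<23)&(np.abs(q[:,0])<45)&(np.abs(q[:,2])<25); q=q[m]
    if len(q)<30: print(cam,len(q)); continue
    top=q[(q[:,2]>6)&(q[:,2]<12)&(np.abs(q[:,1])<22)]
    print(cam,len(q),len(top),"x %.1f..%.1f"%tuple(np.percentile(top[:,0],[.5,99.5])) if len(top) else "")
    if len(top)>50:
        A=np.c_[top[:,:2],np.ones(len(top))]; k=np.linalg.lstsq(A,top[:,2],rcond=None)[0]; print("  top plane slope deg x,y",np.degrees(k[:2]).round(2),"z at 0",k[2].round(2))
E
python3 meas.py 4
```

```text
{'q': [-0.283, 0.909, 0.972, -0.38, 1.953, -2.094], 'p': [679.492, -185.273, 255.757], 'r': [3.141, -0.786, -2.915]}
G [ 555.3 -213.6  128.5] [ 179.94  -45.03 -167.04] gap 47.62359950797862
wrist 11897 6481 x -34.1..29.3
  top plane slope deg x,y [-0.09  0.25] z at 0 9.35
scene 386 77 x -38.2..26.7
  top plane slope deg x,y [ 1.28 -0.52] z at 0 10.93
side 113 12 x -35.8..13.9
```

View pics/wrist4.png

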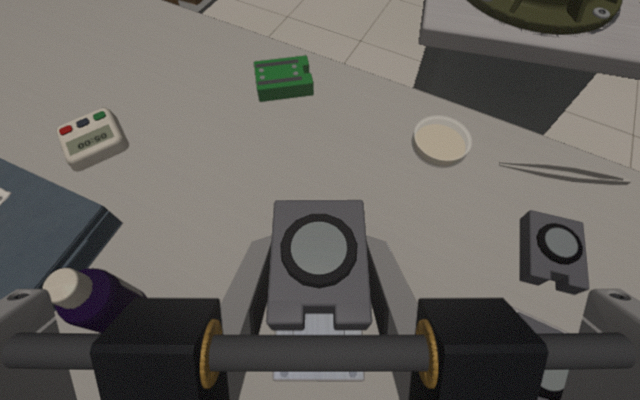

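The wrist view shows the carrier window-up and level, notch toward the dock's key end at (322,322). It sits 2.4 mm off the grasp point. I'll check that against the dock parts visible in the same view.

```bash
python3 - <<'E'
from plan import *
from h import *
a=np.radians(12.9); ax=np.array([np.cos(a),np.sin(a),0]);ay=np.array([-ax[1],ax[0],0]);D=np.array([555.5,-213.8,0])
for f in ("w3","w1","wrist4"):
    p=cloud(pickle.load(open(f+".pkl","rb"))).reshape(-1,3)-D; q=np.c_[p@ax,p@ay,p[:,2]]
    for n,zl,zh in (("foot",5,11),("top",35,40),("key",41,46)):
        m=(np.abs(q[:,0])<58)&(np.abs(q[:,1])<42)&(q[:,2]>zl)&(q[:,2]<zh); s=q[m]
        if len(s)>20: print(f,n,len(s),np.percentile(s,[.5,99.5],axis=0).round(1).tolist())
G=np.array([555.3,-213.6,128.5])
E
```

```text
w3 foot 3072 [[-46.7, -34.3, 5.4], [15.7, 35.1, 10.7]]
w3 top 3563 [[-38.7, -29.5, 35.0], [39.3, 29.9, 39.7]]
w3 key 485 [[26.0, -3.9, 41.1], [35.3, 4.3, 44.7]]
w1 foot 4729 [[-45.9, -34.2, 5.3], [48.8, 35.1, 10.8]]
w1 top 2349 [[-38.8, -29.4, 35.0], [39.3, 29.9, 39.6]]
w1 key 251 [[26.2, -3.7, 41.1], [35.2, 4.3, 44.6]]
wrist4 foot 963 [[13.3, -34.9, 5.5], [48.4, 34.6, 10.6]]
```

```bash
python3 - <<'E'
from plan import *
a=np.radians(12.9); T=np.array([555.5,-213.8,0])+2.6*np.array([np.cos(a),np.sin(a),0])
st=rows([(T+[0,0,58],192.9,45,-1)],1)
rows([(T+[0,0,50],192.9,45,-1),(T+[0,0,44],192.9,45,-1)],1,start=st)
E
```

```text
wp [ 558.  -213.2   58. ] 192.9 45 N 2 worst 0.32 q [-0.28  1.    0.98 -0.37  1.86 -2.05]
[[[0, 0, 0, -0.69, 0.01, 0.63, 1], [-0.001, 0.005, -0.003, -0.683, 0.003, 0.638, 1]]]
wp [ 558.  -213.2   50. ] 192.9 45 N 1 worst 0.07 q [-0.28  1.01  0.98 -0.37  1.85 -2.05]
wp [ 558.  -213.2   44. ] 192.9 45 N 1 worst 0.05 q [-0.28  1.02  0.98 -0.36  1.84 -2.05]
[[[0, 0, 0, -0.142, 0, 0.141, 1], [0, 0, 0, -0.106, 0, 0.106, 1]]]
```

>>> {"name": "step_arm", "arguments": {"increments": [[[0,0,0,-0.69,0.01,0.63,1],[0,0.005,-0.003,-0.683,0.003,0.638,1],[0,0,0,0,0,0,1],[0,0,0,0,0,0,1]]]}}

```text
clock: 16.55
eef_pos: [682.2, -184.6, 184.9]
eef_rot: [3.141, -0.788, -2.915]
wrist_force: [-0.1, -0.8, -0.5]
finger_gap: 47.4
finger_force: 25.0
```

```bash
python3 - <<'E'
from plan import *
from cell import manip,optics
from h import *
s=manip.read_state();R=Ro.from_euler('xyz',s["eef_rot"]); G=s["eef_pos"]+R.apply([0,0,180]);print("G",G.round(1),R.as_euler('xyz',True).round(2),s["wrist_force"])
c=optics.camera("wrist"); pickle.dump(c,open("w5.pkl","wb"));cv2.imwrite("pics/w5.png",c["frame"][...,::-1])
a=np.radians(12.9); ax=np.array([np.cos(a),np.sin(a),0]);ay=np.array([-ax[1],ax[0],0]);D=np.array([555.5,-213.8,0])
p=cloud(c).reshape(-1,3)-D; q=np.c_[p@ax,p@ay,p[:,2]]
for n,zl,zh in (("foot",5,11),("walltop",35,40),("key",41,45),("carriertop",60,75)):
    m=(np.abs(q[:,0])<58)&(np.abs(q[:,1])<(42 if n!="carriertop" else 23))&(q[:,2]>zl)&(q[:,2]<zh); t=q[m]
    if len(t)>20: print(n,len(t),np.percentile(t,[.5,99.5],axis=0).round(1).tolist())
E
```

```text
G [ 557.9 -213.2   57.9] [ 179.97  -45.13 -167.03] [-0.07095406 -0.75856934 -0.4811476 ]
foot 318 [[-46.9, -35.0, 5.2], [48.9, 34.9, 10.2]]
walltop 222 [[-38.7, -30.0, 35.0], [31.3, 29.8, 38.9]]
key 212 [[25.9, -3.9, 41.2], [32.7, 3.8, 44.5]]
carriertop 11484 [[-31.4, -22.8, 61.5], [31.8, 22.8, 72.9]]
```

View pics/w5.png

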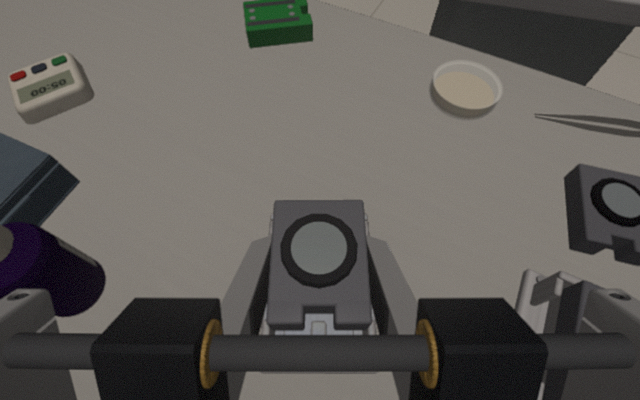

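The carrier is centred over the dock to within 0.3 mm, with the notch at (322,318) in line with the key. I'll lower it.

>>> {"name": "step_arm", "arguments": {"increments": [[[0,0,0,-0.14,0,0.14,1],[0,0,0,-0.1,0,0.1,1],[0,0,0,0,0,0,1]]]}}

```text
clock: 16.9
eef_pos: [682.0, -184.2, 168.4]
eef_rot: [3.139, -0.79, -2.913]
wrist_force: [-0.5, 0.6, -1.6]
finger_gap: 47.8
finger_force: 25.0
```

>>> {"name": "step_arm", "arguments": {"increments": [[[0,0,0,-0.03,0,0.03,1],[0,0,0,0,0,0,1]]]}}

```text
clock: 17.1
eef_pos: [682.3, -184.2, 167.5]
eef_rot: [3.14, -0.79, -2.914]
wrist_force: [-0.2, 0.4, 1.4]
finger_gap: 48.0
finger_force: 25.0
```

>>> {"name": "step_arm", "arguments": {"increments": [[[0,0,0,-0.018,0,0.018,1],[0,0,0,0,0,0,1]]]}}

```text
clock: 17.3
eef_pos: [682.3, -184.1, 167.4]
eef_rot: [3.141, -0.79, -2.915]
wrist_force: [-2.3, 1.8, 9.7]
finger_gap: 48.2
finger_force: 25.0
```

>>> {"name": "step_arm", "arguments": {"increments": [[[0,0,0,-0.009,0,0.009,1],[0,0,0,0,0,0,1]]]}}

```text
clock: 17.5
eef_pos: [682.4, -184.1, 167.4]
eef_rot: [3.141, -0.79, -2.915]
wrist_force: [-3.7, 2.8, 12.4]
finger_gap: 47.3
finger_force: 25.0
```

>>> {"name": "step_arm", "arguments": {"increments": [[[0,0,0,0,0,0,-1],[0,0,0,0,0,0,-1],[0,0,0,0,0,0,-1],[0,0,0,0,0,0,-1],[0,0,0,0,0,0,-1]]]}}

```text
clock: 18.0
eef_pos: [682.1, -184.2, 165.5]
eef_rot: [3.139, -0.79, -2.914]
wrist_force: [-0.4, 1.1, -0.2]
finger_gap: 84.0
finger_force: 0.0
```

>>> {"name": "step_arm", "arguments": {"increments": [[[0,0,0,0,0,0,-1],[0,0,0,0,0,-0.5,-1],[0,0,0,0,0,-0.9,-1],[0,0,0,0,0,-0.9,-1],[0,0,0,0,0,0,-1]]]}}

```text
clock: 18.5
eef_pos: [747.8, -168.5, 234.8]
eef_rot: [-3.139, -0.783, -2.915]
wrist_force: [-0.7, 0.4, 0.5]
finger_gap: 93.8
finger_force: 0.0
```

```bash
python3 - <<'E'
from cell import manip,optics
from h import *
c=optics.camera("wrist"); cv2.imwrite("pics/w6.png",c["frame"][...,::-1])
a=np.radians(12.9); ax=np.array([np.cos(a),np.sin(a),0]);ay=np.array([-ax[1],ax[0],0]);D=np.array([555.5,-213.8,0])
p=cloud(c).reshape(-1,3)-D; q=np.c_[p@ax,p@ay,p[:,2]]
m=(np.abs(q[:,0])<34)&(np.abs(q[:,1])<25)&(q[:,2]>46)&(q[:,2]<52.5); t=q[m]
k=np.linalg.lstsq(np.c_[t[:,:2],np.ones(len(t))],t[:,2],rcond=None)[0]
print(len(t),np.percentile(t,[.5,50,99.5],axis=0).round(1).tolist(),"slope deg",np.degrees(k[:2]),k[2])
m=(np.hypot(q[:,0],q[:,1])<30)&(q[:,2]>52.6)&(q[:,2]<60); print("bezel",np.median(q[m],axis=0))
print(manip.read_state()["wrist_force"],manip.read_state()["finger_gap"])
E
```

```text
2950 [[-32.2, -23.3, 46.5], [13.1, 0.6, 50.1], [31.8, 24.3, 51.9]] slope deg [-0.34014088 -0.02724679] 50.01568313002891
bezel [-2.07144201  0.59792316 54.3025198 ]
[-0.3119075   0.41990008 -1.45615071] 93.88626726305672
```

View pics/w6.png

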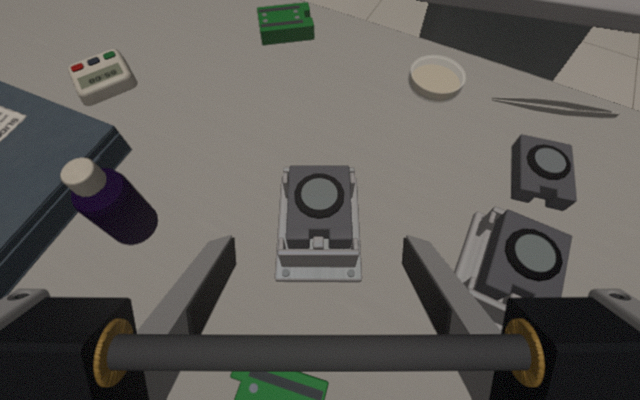

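The carrier is seated at (319,205). Its top is level at z 50.0, the bezel is at 54.3, and the key shows in the notch at (319,243). The gripper is clear and everything else is undisturbed.

```bash
python3 -c "
from cell import workorder
print(workorder.sign_off())"
```

```text
the job is handed in; nothing more can be done
None
```

The flipped carrier is now right side up, seated fully down and level in the empty dock with its notch over the key post; the last camera check confirmed this, no other item was moved, and the job is handed in at about 18.6 s of the 51 s limit.

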